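# Fold down the well covers along a curved rack

## Task

Five flip covers stand open along the top of the curved sample rack. Run your fingertips along the curve, close over the rack's top, from its rounded end to its square end, so that the covers are folded flat over their wells one after another in that order. Touch lightly, do not lift or shift the rack, and leave the vial, the weight and the tweezers where they are.

Things in the scene. Friction and masses are not known exactly. Their poses are not given: they have to be found in the camera images.
- rack: grey curved sample rack, 45 mm high, 50 mm wide, loose, about 1.2 kg. Origin: underside, below the middle of its centre line; z up. Centre line: arc of radius 180 mm about (-180, 0) mm; at distance d along it (0 = middle) x = 180*cos(d/180)-180, y = -180*sin(d/180), in mm. Rounded end at d = -137 mm (+y side), square-cut end at d = +118 mm (-y side)
- path_start (a point): point on the rack's flat top (45 mm above the worktop) in the landing at the rounded end, on the centre line, d = -130 mm; 32 mm before the first hinge
- path_end (a point): middle of the square-cut end of the rack's top, on the centre line, d = +118 mm; 20 mm past the free edge of the closed fifth cover
- hinge_1 (a point): middle of the hinge pin of cover 1, on the centre line at d = -98 mm, 2 mm above the rack's flat top (47 mm above the worktop); hinge knuckles rise to 4.2 mm above the flat top
- cover_1 (a joint): aluminium flip cover 1 (first, next to the rounded end), 26 mm wide, 28 mm from pin to free edge, 2.5 mm thick. Angle in rad: 0 = flat over its well, pointing towards the square end (top face 3.3 mm above the flat top); 1.57 = upright; 1.9 = fully open. Folds shut only towards the square end. Lightly stiff hinge (about 0.006 N m): stays where it is left
- hinge_2 (a point): middle of the hinge pin of cover 2, on the centre line at d = -56 mm, 2 mm above the rack's flat top (47 mm above the worktop); hinge knuckles rise to 4.2 mm above the flat top
- cover_2 (a joint): aluminium flip cover 2 (second), 26 mm wide, 28 mm from pin to free edge, 2.5 mm thick. Angle in rad: 0 = flat over its well, pointing towards the square end (top face 3.3 mm above the flat top); 1.57 = upright; 1.9 = fully open. Folds shut only towards the square end. Lightly stiff hinge (about 0.006 N m): stays where it is left
- hinge_3 (a point): middle of the hinge pin of cover 3, on the centre line at d = -14 mm, 2 mm above the rack's flat top (47 mm above the worktop); hinge knuckles rise to 4.2 mm above the flat top
- cover_3 (a joint): aluminium flip cover 3 (third), 26 mm wide, 28 mm from pin to free edge, 2.5 mm thick. Angle in rad: 0 = flat over its well, pointing towards the square end (top face 3.3 mm above the flat top); 1.57 = upright; 1.9 = fully open. Folds shut only towards the square end. Lightly stiff hinge (about 0.006 N m): stays where it is left
- hinge_4 (a point): middle of the hinge pin of cover 4, on the centre line at d = 28 mm, 2 mm above the rack's flat top (47 mm above the worktop); hinge knuckles rise to 4.2 mm above the flat top
- cover_4 (a joint): aluminium flip cover 4 (fourth), 26 mm wide, 28 mm from pin to free edge, 2.5 mm thick. Angle in rad: 0 = flat over its well, pointing towards the square end (top face 3.3 mm above the flat top); 1.57 = upright; 1.9 = fully open. Folds shut only towards the square end. Lightly stiff hinge (about 0.006 N m): stays where it is left
- hinge_5 (a point): middle of the hinge pin of cover 5, on the centre line at d = 70 mm, 2 mm above the rack's flat top (47 mm above the worktop); hinge knuckles rise to 4.2 mm above the flat top
- cover_5 (a joint): aluminium flip cover 5 (fifth, next to the square end), 26 mm wide, 28 mm from pin to free edge, 2.5 mm thick. Angle in rad: 0 = flat over its well, pointing towards the square end (top face 3.3 mm above the flat top); 1.57 = upright; 1.9 = fully open. Folds shut only towards the square end. Lightly stiff hinge (about 0.006 N m): stays where it is left
- vial: amber glass vial with black cap, 26 mm diameter, 68 mm tall, standing loose on the hollow side of the rack; origin at the centre of its foot, z up. Bystander
- weight: small knobbed balance weight, 24 mm diameter, 30 mm tall, standing loose on the hollow side of the rack; origin at the centre of its foot, z up. Bystander
- tweezers: tweezers, 122 mm long (along y), 11 mm wide, 8 mm high, lying loose on the hollow side of the rack; origin at the middle of its underside. Bystander

How it is judged:
On the way, in this order (a step that is already met when the one before it is completed fails the run):
1. cover 1 is folded down (below 0.25 rad) (value of joint cover_1 below 0.25 rad), for 0.02 s.
2. cover 2 is folded down (below 0.25 rad) (value of joint cover_2 below 0.25 rad), for 0.02 s.
3. cover 3 is folded down (below 0.25 rad) (value of joint cover_3 below 0.25 rad), for 0.02 s.
4. cover 4 is folded down (below 0.25 rad) (value of joint cover_4 below 0.25 rad), for 0.02 s.
5. cover 5 is folded down (below 0.25 rad) (value of joint cover_5 below 0.25 rad), for 0.02 s.
At the end, for the whole second after the job is handed in: all five covers lie within 0.25 rad of flat (free edge at most about 7 mm up), closed in order from the rounded end; the rack stands at rest, flat, within 15 mm of where it was; vial, weight and tweezers are within 15 mm of where they were (value of joint each of cover_1, cover_2, cover_3, cover_4, cover_5 below 0.25 rad and distance of each of rack, vial, weight, tweezers from where it was at the start of the episode below 0.015 m and linear speed of rack below 0.02 m/s and angle between rack's own z axis and vertical below 0.05 rad); the robot touches nothing.
It fails at once if the rack or a cover is pressed with more than 25 N (contact force between the fingers and rack above 25 N).
It fails at once if the rack is shifted more than 15 mm, lifted or tipped (distance of rack from where it was at the start of the episode above 0.015 m or height (world z) of rack above 0.006 m or angle between rack's own z axis and vertical above 0.12 rad).
It fails at once if the vial, the weight or the tweezers are moved more than 15 mm, or the vial or weight is tipped (distance of any of vial, weight, tweezers from where it was at the start of the episode above 0.015 m or angle between any of vial, weight's own z axis and vertical above 0.3 rad).
It also fails if it takes over 43 s, if anything falls off the work surface, if the arm or the gripper's body presses on something with over 40 N, if the wrist force passes 120 N, or if a joint passes its speed limit or range.

## Robot

A 6-joint arm with a two-finger parallel gripper is mounted at the origin on a cart in front of the work surface, level with it; the furniture and walls round the work are solid. World frame = base frame: x ahead of the robot, y to its left, z up, the work surface at z = 0. Lengths are in m, angles in rad, forces in N, time in s.
With the tool pointing down it reaches from about 0.275 to 0.825 m from the base axis. Payload 4.9 kg.
Tool frame: the origin (TCP) lies midway between the tips of the shut fingers; the grasp point (between the pads) lies 19 mm behind it (grasp_offset is the z of the grasp point in the tool frame, in m); z points along the fingers, y is the direction in which the jaws open and shut (so a half turn about z gives the same grasp; the last joint's range is limited). The gripper opens to 85 mm and grips with 20 to 120 N. Pads are 22 mm wide; open, the fingers measure 114 mm over their backs; the gripper's body (76 mm by 85 mm) begins 54 mm behind the grasp point. The pads swing forward as they close: fully open they stand 13 mm farther back than shut.
Start: joints at [-1.415, 0.326, -0.193, 1.052, 0, 1.437], TCP at [0.157, -0.527, 0.231] pointing down, gripper open.
Joint ranges: [-2.65, 2.65], [-0.97, 1.79], [-1.3, 1.35], [-1.93, 2.1], [-1.47, 1.37], [-3.14, 3.14]. Speed limits (rad/s): [2.57, 2.57, 3.14, 3.14, 3.14, 3.14].

## Interface

Orientations are given as [roll, pitch, yaw] about the fixed x, y, z axes, in that order (R = Rz(yaw) Ry(pitch) Rx(roll)).
In Python, from bench import * gives the robot as it stands. The module is installed in compiled form; this text tells all that it offers. Calls block until the motion is done:
- movep(position, orientation): joint-space move of the TCP to a pose.
- move_straight(position, frame=None, speed=0.15): straight line of the TCP; frame=None keeps the orientation; speed is the mean speed in m/s.
- set_joints(angles): joint-space move.
- open_jaws() and close_gripper(squeeze=None): open the fingers fully, or close them until they stop; squeeze is the grip in N (None keeps the last).
- dwell(seconds).
- inverse_kinematics(position, orientation): joint angles nearest the present ones, or None.
- read_camera(name): name is "scene" or "side" or "wrist"; returns (picture, depth): 384x512x3 uint8, red, green, blue; 384x512 float32, m along the optical axis (not along the pixel's ray), 0 where there is no reading.
- calibration(name): a dict with "K" (3x3 intrinsics, pixels), "pose" (4x4, takes a point from camera to world coordinates). Camera axes: x right, y down, z forward; pixel columns grow to the right and rows downward; lengths in m; the calibration is good to about 2 mm. The wrist camera is an equidistant fisheye: a pixel r from the principal point sees the ray r / f radians off the axis. A picture is of the moment at which its call begins: read the wrist's pose just before it. calibration takes no time and is no camera call; for the wrist camera it gives the pose at the moment of the call.
A pose or a line that the arm cannot do raises MotionError and nothing moves.
- hand_in(): hands the job in, once; it reports no verdict.
Readings, each from a call of its own:
- current_clock(): time.
- current_joints(): joint angles.
- current_qd(): joint speeds.
- current_effort(): joint torques, N m.
- current_tcp_pos(): TCP position.
- current_tool_rot(): TCP orientation.
- current_force(): force on the tool from outside, world axes, zero at the start.
- current_ft_torque(): the same for the moment, N m.
- current_width(): opening from 0.0 (shut) to 1.0 (fully open).
Only numpy, scipy, OpenCV 4.12 (cv2) and the standard library are available. Lean on these libraries where they do the work, as an engineer would, in place of code of your own. Each camera call takes 0.05 s, during which the arm holds its last target.

## Working session

There is one attempt and no reset: what is moved stays moved. The work goes in short steps, each a Python script; the robot and the scene stay as the last script left them, time stands still between calls to the robot, and variables do not carry over. Pictures are saved under pics/ and viewed, and the job is handed in when it is done.

```bash
mkdir -p pics; python3 - <<'E'
from bench import *
import numpy as np,cv2
print(current_clock())
for n in ["scene","side","wrist"]:
    c=calibration(n); p,d=read_camera(n)
    cv2.imwrite(f"pics/{n}0.png",p[:,:,::-1]); np.savez(f"{n}0.npz",p=p,d=d,K=c["K"],T=c["pose"])
    print(n,np.round(c["K"],1).tolist(),np.round(c["pose"],3).tolist())
print(current_clock(),current_tool_rot(),current_width())
E
```

```text
0.0
scene [[457.5, 0.0, 259.3], [0.0, 457.5, 187.9], [0.0, 0.0, 1.0]] [[0.552, -0.524, 0.649, -0.079], [-0.834, -0.343, 0.433, -0.368], [-0.004, -0.78, -0.626, 0.622], [0.0, 0.0, 0.0, 1.0]]
side [[397.6, 0.0, 252.0], [0.0, 397.6, 193.9], [0.0, 0.0, 1.0]] [[0.981, -0.166, 0.097, 0.395], [-0.192, -0.863, 0.467, -0.37], [0.006, -0.477, -0.879, 0.808], [0.0, 0.0, 0.0, 1.0]]
wrist [[297.3, 0.0, 251.6], [0.0, 297.3, 192.7], [0.0, 0.0, 1.0]] [[0.286, -0.912, -0.293, 0.232], [-0.958, -0.273, -0.086, -0.505], [-0.001, 0.305, -0.952, 0.374], [0.0, 0.0, 0.0, 1.0]]
0.15 [-3.14023756e+00 -1.94946989e-04  2.89811571e-01] 1.001045423755988
```

View pics/scene0.png

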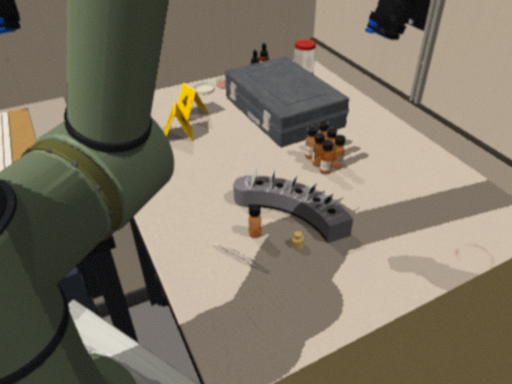

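View pics/side0.png

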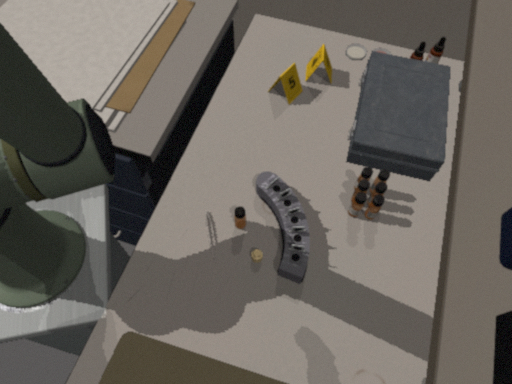

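The scene and side views show the rounded end at about (268,181) in the side view and the square end at about (292,270). The vial, weight and tweezers lie on the hollow (robot) side. Next I'll fit the rack pose from depth.

```bash
cat > fit.py <<'E'
import numpy as np,cv2
from scipy.optimize import minimize
def cloud(n,f=None):
    z=np.load(f or f"{n}0.npz");d=z["d"];K=z["K"];T=z["T"]
    v,u=np.mgrid[0:384,0:512]
    P=np.stack([(u-K[0,2])/K[0,0]*d,(v-K[1,2])/K[1,1]*d,d],-1)
    W=P@T[:3,:3].T+T[:3,3]; W[d<=0]=np.nan
    return W,z["p"]
if __name__=="__main__":
  res={}
  for n in ["side","scene"]:
    W,p=cloud(n)
    m=(W[...,2]>0.038)&(W[...,2]<0.052)&(W[...,0]>.3)
    # connected comp containing rack
    k,l,st,ce=cv2.connectedComponentsWithStats(m.astype(np.uint8),connectivity=8)
    s=(285,225) if n=="side" else (290,200)
    best=max(range(1,k),key=lambda i: st[i,4]-20*np.hypot(*(ce[i]-s)))
    q=[i for i in range(1,k) if st[i,4]>10 and np.hypot(*(ce[i]-s))<75]
    for i in q: print(n,i,st[i],np.round(W[l==i].mean(0),3))
    Q=W[np.isin(l,q)]
    Q=Q[np.abs(Q[:,2]-np.median(Q[:,2]))<.004]
    print(len(Q),np.median(Q[:,2]),Q.min(0),Q.max(0)); res[n]=Q
  # template: signed distance outside of outline; balance coverage by raster IoU
  tpl=None
  def inside(Q,x,y,a):
    c,s=np.cos(a),np.sin(a); X=(Q[:,0]-x)*c+(Q[:,1]-y)*s; Y=-(Q[:,0]-x)*s+(Q[:,1]-y)*c
    r=np.hypot(X+.18,Y); th=np.arctan2(-Y,X+.18); return r-.18, th*.18
  dd,rr=np.meshgrid(np.arange(-.137,.118,.003),np.arange(-.0245,.025,.003))
  ok=(dd>-.112)|(np.hypot(dd+.112,rr)<.025)
  dd,rr=dd[ok],rr[ok]; R=.18+rr
  TP=np.stack([R*np.cos(dd/.18)-.18,-R*np.sin(dd/.18)],1)
  from scipy.spatial import cKDTree
  for n in list(res)+["both"]:
    Q=np.concatenate(list(res.values())) if n=="both" else res[n]
    tq=cKDTree(Q[:,:2])
    def cost(v):
      x,y,a=v;c,s=np.cos(a),np.sin(a)
      r,d=inside(Q,x,y,a)
      out=np.hypot(np.maximum(np.abs(r)-.025,0),np.maximum(np.maximum(d-.118,-.137-d),0))
      M=TP@np.array([[c,s],[-s,c]])+[x,y]
      return np.mean(np.minimum(out,.02)**2)+np.mean(np.minimum(np.maximum(tq.query(M)[0]-.0015,0),.02)**2)
    c0=Q[:,:2].mean(0);b=None
    for a in np.arange(-1.0,1.0,.25):
      o=minimize(cost,[*c0,a],method="Nelder-Mead",options=dict(initial_simplex=np.array([[*c0,a],[c0[0]+.03,c0[1],a],[c0[0],c0[1]+.03,a],[*c0,a+.2]]),xatol=1e-5,fatol=1e-12,maxiter=600))
      if b is None or o.fun<b.fun:b=o
    print(n,b.x,b.fun)
E
python3 fit.py
python3 -c "
import cv2
p=cv2.imread('pics/side0.png');cv2.imwrite('pics/sidec.png',cv2.resize(p[160:290,190:330],None,fx=4.5,fy=4.5,interpolation=2))"
```

```text
side 25 [ 257  171   53  107 2375] [ 0.54  -0.044  0.046]
side 42 [352 202  12   8  45] [ 0.692 -0.037  0.046]
side 45 [235 215  12   8  54] [ 0.443 -0.018  0.044]
2365 0.0461454439185609 [ 0.43204236 -0.16508889  0.04212042] [0.70380196 0.08803303 0.05009598]
scene 14 [306 138  39  24 260] [ 0.711 -0.017  0.046]
scene 15 [ 233  175  121   54 2182] [ 0.535 -0.041  0.045]
scene 16 [248 215  14  10  95] [ 0.437 -0.013  0.045]
2189 0.045671768177705685 [ 0.42921163 -0.1640077   0.04157782] [0.74983157 0.09006341 0.04957068]
side [ 0.55448279 -0.04167414  0.01069621] 1.148974791673549e-05
scene [ 0.55246856 -0.04229497 -0.00068762] 4.030856779091113e-05
both [ 0.55411146 -0.04070865  0.01303092] 2.465771434124262e-05
```

View pics/sidec.png

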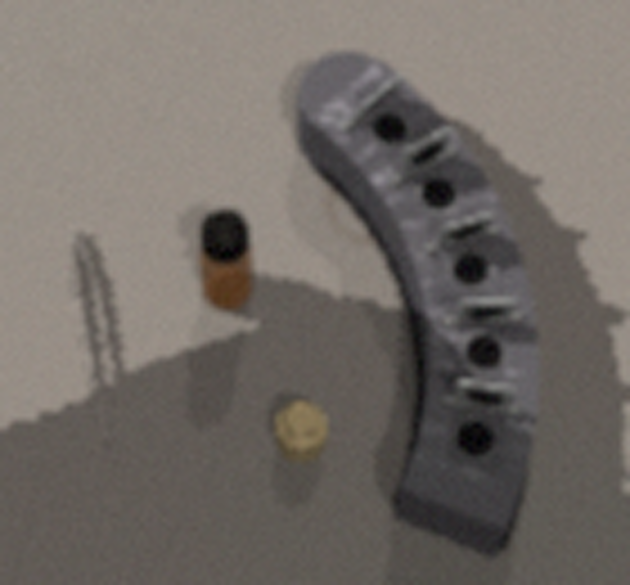

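View pics/wrist0.png

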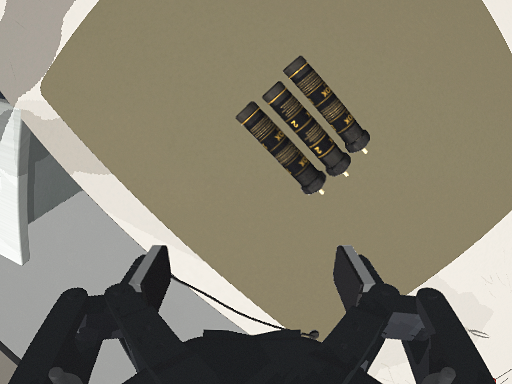

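```bash
sed -i 's/if st\[i,4\]>10 and/if st[i,4]>1000 and/; s/Q=W\[np.isin(l,q)\]/Q=W[np.isin(l,q)]/' fit.py; python3 fit.py
python3 - <<'E'
import numpy as np
from fit import cloud
for n,pts in dict(side=dict(vial=(240,211),weight=(257,253),tw=(212,228)),scene=dict(vial=(255,211),weight=(298,236))).items():
    W,p=cloud(n)
    for k,(u,v) in pts.items(): print(n,k,np.round(W[v,u],3))
E
```

```text
side 25 [ 257  171   53  107 2375] [ 0.54  -0.044  0.046]
2298 0.04616307222974503 [ 0.49484297 -0.16508889  0.04216013] [0.58009215 0.08803303 0.05009598]
scene 15 [ 233  175  121   54 2182] [ 0.535 -0.041  0.045]
1975 0.04566386023060098 [ 0.49147348 -0.1640077   0.04157782] [0.57991697 0.09006341 0.04956201]
side [ 0.55448298 -0.04167476  0.0107009 ] 6.653611650995275e-07
scene [ 0.55342632 -0.04125929  0.01227987] 1.211594284062774e-06
both [ 0.55410777 -0.04071635  0.01309756] 2.4130375090548486e-07
side vial [ 0.444 -0.012  0.069]
side weight [ 0.463 -0.094  0.03 ]
side tw [ 0.38  -0.011  0.007]
scene vial [ 0.435 -0.016  0.068]
scene weight [ 0.456 -0.096  0.03 ]
```

```bash
cat > path.py <<'E'
import numpy as np
X,Y,A=0.5541,-0.0410,0.0125
def pt(d,z,off=0):
    r=.18+off; x=r*np.cos(d/.18)-.18; y=-r*np.sin(d/.18); c,s=np.cos(A),np.sin(A)
    return [X+c*x-s*y, Y+s*x+c*y, z]
def ori(d): return [np.pi,0,A-d/.18]
E
python3 - <<'E'
from bench import *
from path import *
import cv2
close_gripper(20)
for d in np.arange(-.13,.12,.062): print(np.round(inverse_kinematics(pt(d,.052),ori(d)),2))
movep(pt(-.130,.14),ori(-.130))
print(current_clock(),current_tcp_pos(),pt(-.13,.14),current_force(),current_width(),current_joints())
for n in ["scene","side","wrist"]:
    c=calibration(n); p,d=read_camera(n)
    cv2.imwrite(f"pics/{n}1.png",p[:,:,::-1]); np.savez(f"{n}1.npz",p=p,d=d,K=c["K"],T=c["pose"])
E
```

```text
[ 0.01  0.46 -0.52  0.6   0.    2.41]
[-0.09  0.5  -0.44  0.63  0.    2.66]
[-0.2   0.52 -0.41  0.65  0.    2.9 ]
[-0.31  0.52 -0.41  0.65  0.    3.13]
[-0.42  0.5  -0.45  0.63  0.   -2.92]
3.4167 [0.50800703 0.07667353 0.14012182] [np.float64(0.5076771221350629), np.float64(0.0774186504140666), 0.14] [-0.47399711 -0.60725657 -0.21369698] -0.000302159766097462 [ 6.19290275e-03  3.42601973e-01 -4.21857421e-01  8.05973461e-01
 -2.43604884e-04  2.41433412e+00]
```

View pics/wrist1.png

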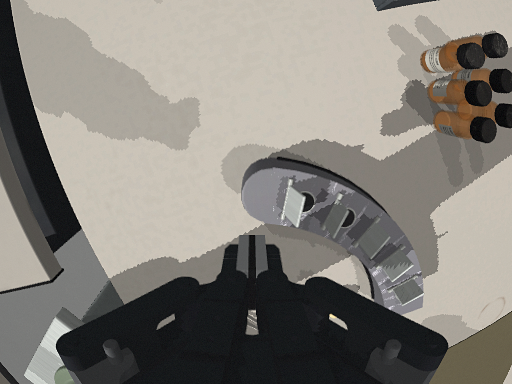

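The wrist view shows five open covers at x≈295–410. With this yaw, joint 6 would pass its range partway along, so I'll turn half a turn. Then I'll overlay the fitted centre line on the pictures.

```bash
sed -i 's/A-d\/.18\]/A-d\/.18+np.pi]/' path.py
python3 - <<'E'
from bench import *
from path import *
import cv2
movep(pt(-.130,.14),ori(-.130))
for d in np.arange(-.13,.121,.0496): print(np.round(inverse_kinematics(pt(d,.052),ori(d)),2))
print(current_clock(),np.array(current_tcp_pos())-pt(-.13,.14),current_force(),current_joints())
ims=[]
for n in ["side","wrist"]:
    c=calibration(n); p,d=read_camera(n); im=p[:,:,::-1].copy();im=cv2.resize(im,None,fx=1.5,fy=1.5)
    T=np.linalg.inv(c["pose"]);K=c["K"]
    def pr(P):
        q=T[:3,:3]@P+T[:3,3]
        if n=="wrist":
            r=np.hypot(q[0],q[1]);t=np.arctan2(r,q[2]);return (K[0,2]+K[0,0]*t*q[0]/r,K[1,2]+K[0,0]*t*q[1]/r)
        return (K[0,2]+K[0,0]*q[0]/q[2],K[1,2]+K[1,1]*q[1]/q[2])
    dot=lambda P,c:cv2.circle(im,tuple(int(round(1.5*v)) for v in pr(np.array(P))),2,c,-1)
    for s in np.arange(-.137,.1185,.0085):
        for o in (-.025,.025): dot(pt(s,.045,o),(0,255,0))
    for h in (-.098,-.056,-.014,.028,.07):
        for o in (-.013,.013): dot(pt(h,.047,o),(0,0,255))
    dot(current_tcp_pos(),(255,0,255))
    cv2.imwrite(f"pics/{n}2.png",im)
E
```

```text
[ 0.01  0.46 -0.52  0.6   0.   -0.73]
[-0.07  0.49 -0.46  0.62  0.   -0.53]
[-0.15  0.51 -0.42  0.64  0.   -0.34]
[-0.24  0.52 -0.4   0.65  0.   -0.15]
[-0.33  0.51 -0.41  0.64  0.    0.04]
[-0.42  0.5  -0.45  0.63  0.    0.22]
6.2167 [-1.81290517e-06  1.40617932e-05  6.66490039e-06] [ 0.44979404 -0.23161119 -0.45790355] [ 7.56183356e-03  3.42620991e-01 -4.22171637e-01  8.06019243e-01
 -2.77379369e-05 -7.26984972e-01]
```

View pics/wrist2.png

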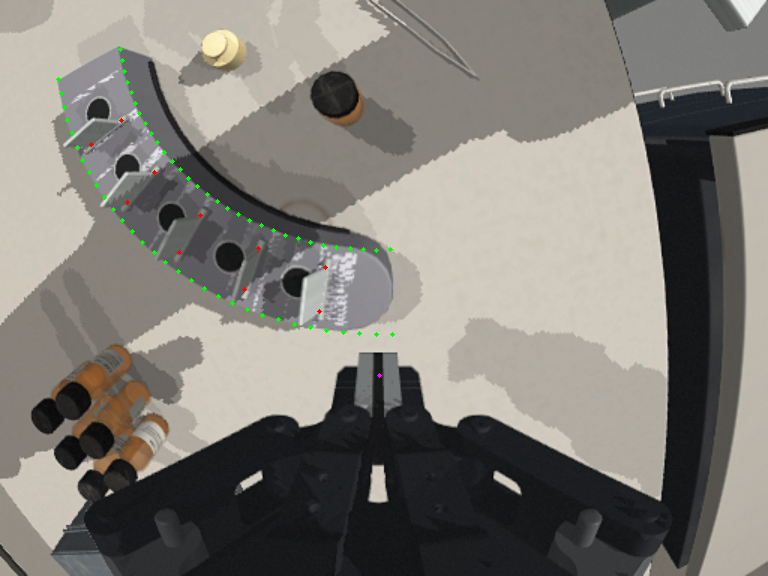

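View pics/side2.png

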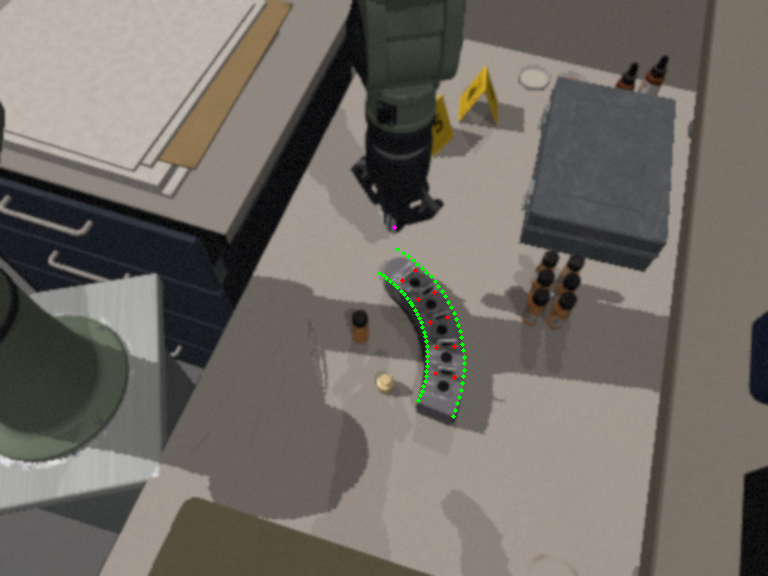

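The overlay agrees with the rack edges and hinges to about 2 mm. The gripper linkage is wide along the jaw direction, so I'll sweep with the slim side (tool x) along the path. That keeps the linkage away from the next cover.

```bash
sed -i 's/A-d\/.18+np.pi\]/A-d\/.18-np.pi\/2]/' path.py
cat > look.py <<'E'
from bench import *
import cv2
def look(n,t):
    p,d=read_camera(n); cv2.imwrite(f"pics/{n}{t}.png",cv2.resize(p[:,:,::-1],None,fx=1.5,fy=1.5))
E
python3 - <<'E'
from bench import *
from path import *
from look import look
movep(pt(-.130,.14),ori(-.130))
for d in np.arange(-.13,.121,.062): print(np.round(inverse_kinematics(pt(d,.0515),ori(d)),2))
move_straight(pt(-.130,.0515),ori(-.130),speed=.08)
print(current_clock(),np.array(current_tcp_pos())-pt(-.13,.0515),current_force())
for d in np.arange(-.120,-.0799,.010):
    move_straight(pt(d,.0515),ori(d),speed=.03)
    print(round(d,3),round(current_clock(),2),np.round(np.array(current_tcp_pos())-pt(d,.0515),4),np.round(current_force(),1))
look("wrist",3);look("side",3)
E
```

```text
[ 0.01  0.46 -0.52  0.59  0.   -2.3 ]
[-0.09  0.5  -0.44  0.63  0.   -2.05]
[-0.2   0.52 -0.41  0.65  0.   -1.81]
[-0.31  0.52 -0.41  0.64  0.   -1.58]
[-0.42  0.5  -0.45  0.63  0.   -1.35]
8.975 [4.89789015e-04 1.66933848e-05 4.92814239e-04] [-0.56584473 -0.41756276 -0.12283953]
-0.12 9.46 [ 0.0001 -0.0002  0.    ] [ 0.1 -0.7  0.9]
-0.11 9.94 [ 0.0001 -0.0002 -0.    ] [-1.1 -1.  -0.4]
-0.1 10.43 [ 0.0002 -0.0003  0.    ] [-0.4  0.4 -1.2]
-0.09 10.91 [ 0.0002 -0.0002  0.    ] [-0.5  0.4  0.2]
-0.08 11.39 [ 0.0001 -0.0002  0.    ] [-0.3 -0.8  0.8]
```

View pics/wrist3.png

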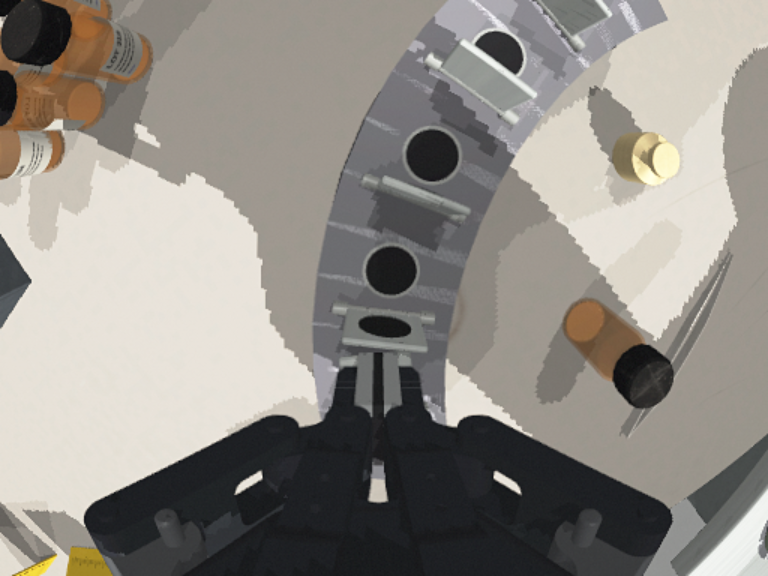

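Cover 1 is under the fingertips, the tips are centred on the rack, and cover 2 is still upright at (385,330). I'll continue past cover 2 and check.

```bash
python3 - <<'E'
from bench import *
from path import *
from look import look
for d in np.arange(-.070,-.0299,.010):
    move_straight(pt(d,.0515),ori(d),speed=.03)
    print(round(d,3),round(current_clock(),2),np.round(np.array(current_tcp_pos())-pt(d,.0515),4),np.round(current_force(),1))
look("wrist",4);look("side",4);look("scene",4)
import cv2
p=cv2.imread("pics/side4.png");q=cv2.imread("pics/scene4.png")
cv2.imwrite("pics/c4.png",cv2.resize(p[240:430,340:500],None,fx=3,fy=3))
E
```

```text
-0.07 11.97 [ 0.0001 -0.0002 -0.    ] [-0.1 -0.8  0.4]
-0.06 12.46 [ 0.0002 -0.0004  0.    ] [-0.5  0.3  0.3]
-0.05 12.94 [ 0.0001 -0.0003 -0.    ] [ 0.3  0.4 -0.8]
-0.04 13.43 [ 0.     -0.0002 -0.    ] [-0.1 -0.3  0.5]
-0.03 13.91 [-0.     -0.0002 -0.    ] [-0.2  0.5 -0.9]
```

View pics/wrist4.png

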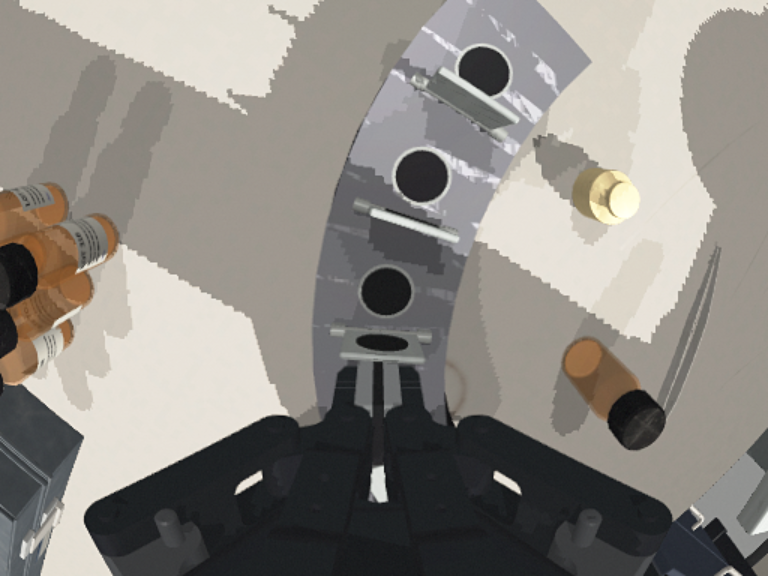

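View pics/c4.png

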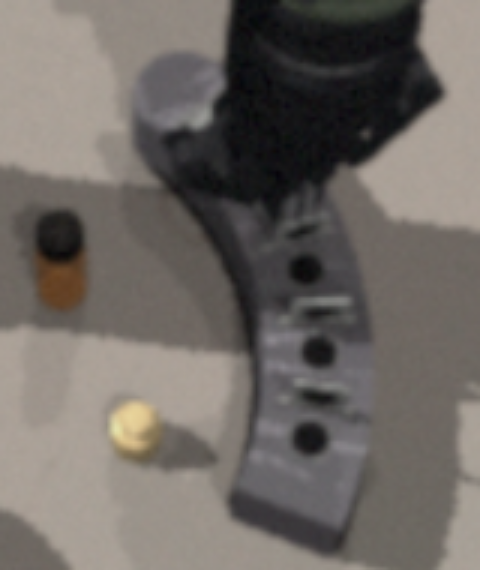

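View pics/scene4.png

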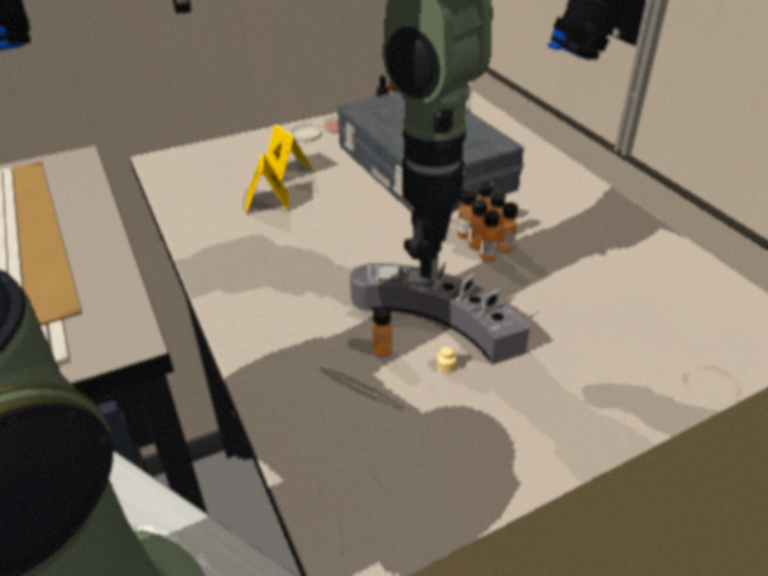

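In the scene view, cover 1 lies flat at (385,270), cover 2 is under the fingers, and covers 3–5 are upright. Forces stay at noise level. Now I'll finish the sweep.

```bash
python3 - <<'E'
from bench import *
from path import *
from look import look
m=0
ds=list(np.arange(-.020,.1101,.010))+[.118]
for d in ds:
    move_straight(pt(d,.0515),ori(d),speed=.03)
    f=np.linalg.norm(current_force()); m=max(m,f)
    if f>15: print("force",d,f); break
print(round(current_clock(),2),np.round(np.array(current_tcp_pos())-pt(d,.0515),4),m)
move_straight(pt(.118,.13),ori(.118),speed=.08)
P=pt(.118,.13); 
movep([.35,-.35,.25],ori(.118))
look("side",5);look("scene",5);look("wrist",5)
print(current_clock())
import cv2
z=calibration("side");p,d=read_camera("side")
np.savez("side5.npz",p=p,d=d,K=z["K"],T=z["pose"])
cv2.imwrite("pics/c5.png",cv2.resize(p[150:290,190:340,::-1],None,fx=4,fy=4,interpolation=2))
E
```

```text
21.24 [-0.0001 -0.0001  0.    ] 1.528500968902065
23.6333
```

View pics/c5.png

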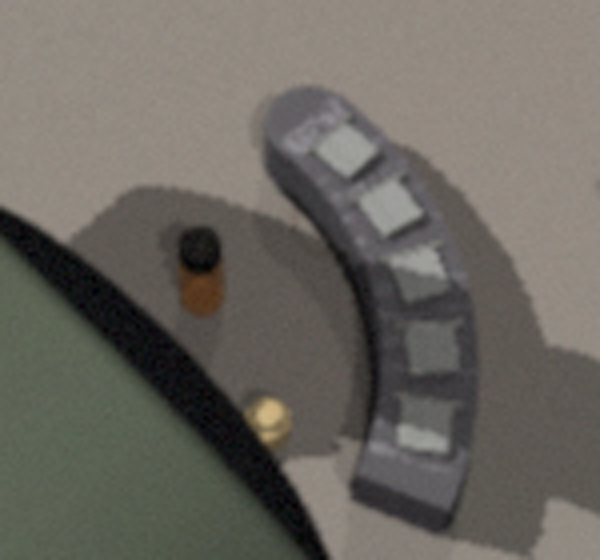

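View pics/scene5.png

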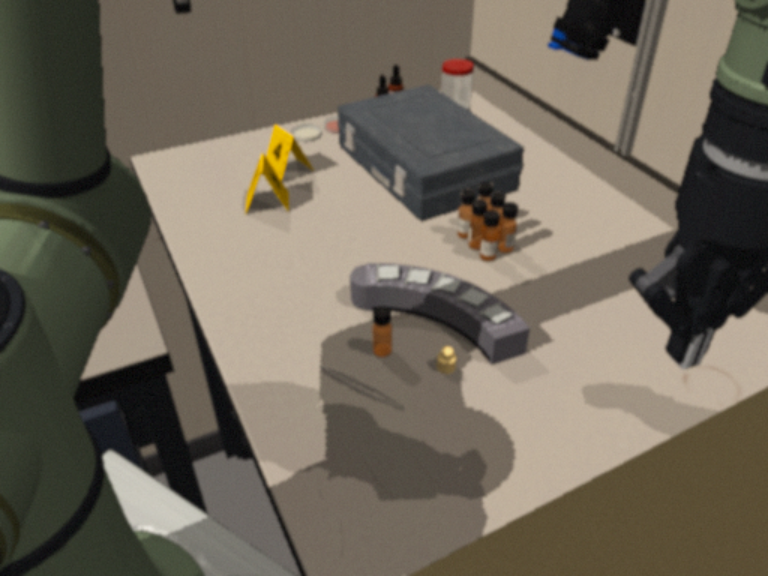

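All five covers are flat and the bystanders haven't moved. I'll do one depth check of the free edges and the rack pose, then hand in.

```bash
python3 - <<'E'
from fit import cloud
from path import *
W,p=cloud("side","side5.npz"); F=W.reshape(-1,3)
W0,_=cloud("side")
for i,h in enumerate((-.098,-.056,-.014,.028,.07)):
    o=[]
    for d in (h+.008,h+.023):
        q=np.array(pt(d,0))[:2]; k=np.hypot(*(F[:,:2]-q).T)<.005; o.append(np.round(np.median(F[k&(F[:,2]>.03),2]),4))
    print(i+1,o)
E
sed -i 's/W,p=cloud(n)/W,p=cloud(n,"side5.npz")/; s/for n in \["side","scene"\]/for n in ["side"]/' fit.py; python3 fit.py|tail -1
```

```text
1 [np.float64(0.0497), np.float64(0.0516)]
2 [np.float64(0.0501), np.float64(0.0518)]
3 [np.float64(0.0504), np.float64(0.0517)]
4 [np.float64(0.0498), np.float64(0.0514)]
5 [np.float64(0.0501), np.float64(0.0516)]
both [ 0.55467277 -0.04279366  0.00815915] 1.486465237984327e-07
```

Each cover slopes about 1.7 mm over 15 mm, which is about 0.11 rad and well under 0.25. The rack is within about 2 mm of where it was.

```bash
python3 -c "
from bench import *
hand_in();print(current_clock())"
```

```text
the job is handed in; nothing more can be done
the job is handed in; nothing more can be done
```

I swept the shut fingertips along the rack's centre line at 51.5 mm height, from the rounded end to the square end. That folded covers 1 to 5 flat one after another. I then lifted clear and handed in at about 24 s of the 43 s allowed; `hand_in()` gives no verdict.

- **Covers:** the pictures show all five lying over their wells. Depth readings put each at about 0.11 rad, against the 0.25 limit. They rest slightly short of fully flat because I kept about 2 mm clear of the hinge knuckles.
- **Order:** mid-sweep pictures showed cover 1 under the fingertips with 2 upright, then cover 1 flat and 2 under the fingers with 3–5 upright. I didn't photograph covers 3–5 individually as they closed.
- **Force:** the wrist force reached at most about 1.5 N, which is noise level. It was read after each 10 mm step of the sweep, not continuously.
- **Rack:** the refitted position is within about 2 mm of the start, which is within measuring error.
- **Vial, weight and tweezers:** they look unmoved and upright in the last scene picture. I judged this by eye and didn't measure it.

No check failed or disagreed.

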